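# Press and turn a parked fuse carrier until it drops home

## Task

One of the two porcelain fuse carriers on the bench is parked: it stands proud of its base, its two copper keys resting on the rim instead of in their slots. Press on it lightly and turn it where it sits until the keys find their slots and it drops, then press it fully home so that it sits down on the rim like its neighbour, and let go. Do not lift it out, do not force the porcelain, and leave the other things on the bench as they lie.

Things in the scene. Friction and masses are not known exactly. Their poses are not given: they have to be found in the camera images.
- carrier: The parked fuse carrier: white porcelain, 0.3 to 0.6 kg, loose, upright in fuse_base, 98 mm tall: spigot, two keys, cap, grip wing. Origin: centre of the spigot's underside; z up; x from the axis to the wide key. Parked, its origin is 50 mm above that of fuse_base and it is turned 0.6 to 1.4 rad anticlockwise (from above) from where the keys fit: the short way is clockwise.
- wing_top (a point): Top centre of the carrier's grip wing, on the axis, 98 mm above the carrier's origin. The wing is an upright plate on the cap, 60 mm long (along carrier x, from key to key), 18 mm thick and 36 mm high. It turns with the carrier.
- cap_top (a point): Centre of the top face of the carrier's round cap (diameter 72 mm, 14 mm thick), on the axis, 62 mm above the carrier's origin, at the foot of the wing. The cap's top is flat beside the wing and can be pressed on. Its underside, 48 mm above the origin, is what sits on the rim when home.
- wide_key (a point): Underside of the outer end of the carrier's wide copper key, 44 mm from the axis and 24 mm above the carrier's origin. Keys stand on opposite sides of the spigot (53 mm diameter), 24 mm high, out to 44 mm, so their ends show beyond the cap from above. This one is 26 mm wide, the other 14 mm. Below them 24 mm of spigot stays in the bore while parked.
- fuse_base: The parked carrier's fixed base: dark moulded block 128 mm (x) by 116 mm (y) on a steel foot 168 x 120 mm; flat rim 74 mm above the bench; bore 56 mm across, 52 mm deep, two slots opening off it: 31 mm wide towards +x, 19 mm wide towards -x. Origin: centre of the underside, on the bench; z up. Home, the carrier's origin is 26 mm above this origin, its cap on the rim.
- wide_slot (a point): Centre of the mouth of the base's wide slot, at rim height, 44 mm from the bore's axis along base x. The carrier fits one way only: wide key here, within about 0.05 rad. In line it sinks a few mm by itself, onto sprung copper contacts in the slots; 5 to 10 N of push takes it past them and 24 mm down in all. A push of over 40 N may chip it.
- carrier2: The neighbouring carrier, the same shape, already home in base2; leave it alone. Origin and axes as for carrier.
- base2: The fixed base of carrier2, the same shape as fuse_base, at least 0.28 m from it to one side; which is left and which is right changes. Origin and axes as for fuse_base.
- relay_cover: Cracked cream bakelite relay cover, a box shell 150 x 100 x 62 mm lying open side down, loose; leave it. Origin: centre of its underside.
- latch_plate: Rusty steel latch plate, slotted, 125 x 40 mm, 5 mm thick with a lip 18 mm high at its +x end, loose; leave it. Origin: centre of its underside.
- busbar: Bent copper busbar, 190 mm long (along its x) by 26 mm, rising to 42 mm at its +x end, loose; leave it. Origin: at the bend, underside.
- screwdriver: Screwdriver lying flat, loose; leave it. Origin under its middle.
- spanner: Spanner lying flat, loose; leave it. Origin under its middle.
- bolt_jar: Jar 64 mm in diameter, 85 mm high, standing, loose; leave it. Origin: centre of its underside.
There are look-alikes about, which are no part of the job. What is shaped like the carrier but black or purple is not meant.

How it is judged:
By the outcome, as a careful person would: the job done as asked, in the order asked, and still so for the second after the job is handed in, with the robot touching nothing.
It also fails if it takes over 40 s, if anything falls off the work surface, if the arm or the gripper's body presses on something with over 40 N, if the wrist force passes 120 N, or if a joint passes its speed limit or range.

## Robot

A 7-joint arm with a two-finger parallel gripper is mounted at the origin on the work surface. World frame = base frame: x ahead of the robot, y to its left, z up, the work surface at z = 0. Lengths are in mm, angles in rad, forces in N, time in s.
With the tool pointing down it reaches from about 425 to 975 mm from the base axis. Payload 16.7 kg.
Tool frame: the origin (TCP) lies between the finger pads; the fingertips stand 19 mm ahead of it and the grasp point (between the pads) is the TCP (arm.tips_ahead is the distance from the TCP to the fingertips, in mm); x points along the fingers, z is the direction in which the jaws open and shut, and the axes are right-handed (so a half turn about x gives the same grasp; the last joint's range is limited). The gripper opens to 85 mm and grips with 20 to 120 N. Pads are 22 mm wide; open, the fingers measure 114 mm over their backs; the gripper's body (76 mm by 85 mm) begins 54 mm behind the grasp point. The pads swing forward as they close: fully open they stand 13 mm farther back than shut.
Start: joints at [-1.464, 0.426, 0.074, 1.606, -0.034, 1.111, -0.067], TCP at [170.795, 652.997, 220.902] pointing down, gripper open.
Joint ranges: [-2.85, 2.85], [-0.5, 2.14], [-1.23, 1.37], [0.21, 2.46], [-1.02, 4.16], [0.16, 2.05], [-2.73, 2.73]. Speed limits (rad/s): [1.89, 1.89, 2.39, 2.39, 3.01, 3.01, 3.01].

## Interface

Orientations are given as a unit quaternion [x, y, z, w].
In Python, from station import arm, viewer, job_done, models gives the robot as it stands. The module is installed in compiled form; this text tells all that it offers.
- The arm moves only by the shell command python3 -m jog 'ROWS' [FORCE]. ROWS is text: rows parted by semicolons, each of 5 numbers parted by spaces: the closure, from -1 (fully open) to 1 (shut), so that 0 is half open, then the shift along the tool's x, y, z in m, then the turn about the tool's x in rad. A call has 1 to 5 rows; each row shifts and turns the commanded pose from where the row before left it, along the tool's axes as they then stand; what a row does not reach is not made up. A row lasts 1/10 s, in which the tool goes at most 50 mm and 8.59 degrees, less where a joint would pass 70% of its speed; a pose out of reach is approached as far as the arm can. A call with a gripper value outside its range is refused whole. The fingers move at their own pace and stop on an object; FORCE is the grip in N (left out, the last holds). Time passes only in rows, so rows that do not move let the fingers close. It gives the time, the measured TCP pose, the force and the opening at its end, in the units of the state.
- arm.get_state(): the state, without advancing time (a new reading comes with each control period).
- viewer.capture(name): name is "scene" or "top" or "wrist"; returns a dict with "img" (400x640x3 uint8, red, green, blue), "intrinsics" (3x3 intrinsics, pixels), "origin" and "orientation" of the camera in the world; the wrist camera has in their place "hand_eye" (4x4, takes a point from camera to tool coordinates, whose origin is the TCP and whose axes are the tool frame's). Camera axes: x right, y down, z forward; pixel columns grow to the right and rows downward; lengths in mm; the calibration is good to about 2 mm. A picture is of the moment at which its call begins: read the wrist's pose just before it. There is no depth.
- job_done(): hands the job in, once; it reports no verdict.
Trained networks look in a picture, given as the dict that the camera call returned (one of the last four; its "shot" number tells which), for a name from the list of things; names that differ only in an ending like _2 or _b are one class to them, and where a whole thing is asked for, a point or a joint stands for the part that bears it (a point fixed in the world has none). Each returns a list of dicts, best first, with "confidence" (0 to 1); they miss things now and then, are a little off and sometimes report something else, mostly with a low value. They report only what shows in the picture. A call takes as long as a camera call. They do not tell look-alikes from the thing itself.
- models.regions_of(picture, name): "region" (400x640 bool, what is visible of it) and "rect" ([left, top, right, bottom] in pixels, round what is visible of it).
The state is a dict: "time_s": time; "joint_positions": joint angles; "joint_velocities": joint speeds; "effort": joint torques, N m; "tcp_pos": TCP position; "eef_rot": TCP orientation; "wrist_force": force on the tool from outside, world axes, zero at the start; "wrist_torque": the same for the moment, N m; "grip_width": finger opening in mm.
Only numpy, scipy, OpenCV 4.12 (cv2) and the standard library are available. Lean on these libraries where they do the work, as an engineer would, in place of code of your own. Each camera call takes 0.05 s, during which the arm holds its last target.

## Working session

There is one attempt and no reset: what is moved stays moved. The work goes in short steps, Python scripts to look and compute and a shell command to move; the robot and the scene stay as the last step left them, time stands still between calls to the robot, and variables do not carry over. Pictures are saved under pics/ and viewed, and the job is handed in when it is done.

```bash
mkdir -p pics; cat > h.py <<'E'
import numpy as np, cv2
from scipy.spatial.transform import Rotation as R
from station import arm, viewer, job_done, models
def ray(p,u,v):
    K=np.array(p["intrinsics"]);d=np.linalg.inv(K)@[u,v,1]
    return np.array(p["origin"]),d
def Rm(p):
    o=np.array(p["orientation"]); return o if o.shape==(3,3) else R.from_quat(o).as_matrix()
def atz(p,u,v,z):
    o,d=ray(p,u,v); d=Rm(p)@d
    return o+d*(z-o[2])/d[2]
def proj(p,X):
    c=Rm(p).T@(np.array(X)-np.array(p["origin"])); q=np.array(p["intrinsics"])@c; return q[:2]/q[2]
def wristify(p,s):
    H=np.array(p["hand_eye"]);Rt=R.from_quat(s["eef_rot"]).as_matrix();t=np.array(s["tcp_pos"])
    p["orientation"]=Rt@H[:3,:3];p["origin"]=Rt@H[:3,3]+t;return p
def save(p,n,crop=None,k=1):
    im=p["img"][:,:,::-1].copy()
    if crop: l,t,r,b=crop; im=im[t:b,l:r]
    if k!=1: im=cv2.resize(im,None,fx=k,fy=k,interpolation=cv2.INTER_CUBIC)
    cv2.imwrite("pics/"+n+".png",im)
E
python3 - <<'E'
from h import *
s=arm.get_state();print({k:np.round(v,3).tolist() for k,v in s.items()})
print(R.from_quat(s["eef_rot"]).as_matrix().round(3), arm.tips_ahead)
for n in ["top","scene"]:
    p=viewer.capture(n);save(p,n+"1");print(n,p["intrinsics"],p["origin"],p["orientation"])
    for nm in ["carrier","fuse_base"]:
        for r in models.regions_of(p,nm): print(nm,r["confidence"],r["rect"],int(r["region"].sum()))
E
```

```text
{'time_s': 0.0, 'joint_positions': [-1.465, 0.427, 0.074, 1.607, -0.034, 1.111, -0.067], 'joint_velocities': [-0.0, 0.002, 0.002, -0.0, -0.0, 0.001, -0.0], 'effort': [0.002, -94.982, 3.762, -46.352, 0.019, 0.01, -0.0], 'tcp_pos': [170.697, 652.59, 220.195], 'eef_rot': [-0.432, 0.56, 0.432, 0.559], 'wrist_force': [-0.005, -0.196, 0.016], 'wrist_torque': [0.027, -0.019, -0.008], 'grip_width': 85.037}
[[-0.    -0.967  0.253]
 [-0.001  0.253  0.967]
 [-1.    -0.    -0.001]] 19.0
top [[406.7535188    0.         321.11650418]
 [  0.         406.7535188  195.50897921]
 [  0.           0.           1.        ]] [ 434.90695502    9.2386055  1276.47949422] [ 0.70759668 -0.70315831  0.05515515 -0.04281635]
carrier 0.71 [367.0, 204.3, 392.4, 235.1] 467
carrier 0.64 [237.9, 191.6, 266.6, 220.9] 548
carrier 0.61 [291.0, 188.1, 319.2, 215.9] 492
fuse_base 0.71 [233.8, 177.8, 276.3, 236.1] 1691
scene [[424.9816046    0.         322.53036562]
 [  0.         424.9816046  201.50368209]
 [  0.           0.           1.        ]] [ 923.88422753 -608.0300967   960.10543598] [ 0.91748168  0.21556035 -0.0804271  -0.32448819]
carrier 0.88 [305.4, 190.2, 337.1, 222.6] 793
carrier 0.86 [244.9, 235.8, 272.2, 272.5] 801
carrier 0.81 [328.9, 134.4, 353.8, 166.3] 561
carrier 0.7 [383.1, 173.6, 405.3, 208.1] 673
fuse_base 0.93 [309.0, 143.9, 371.2, 199.3] 1901
```

View pics/top1.png

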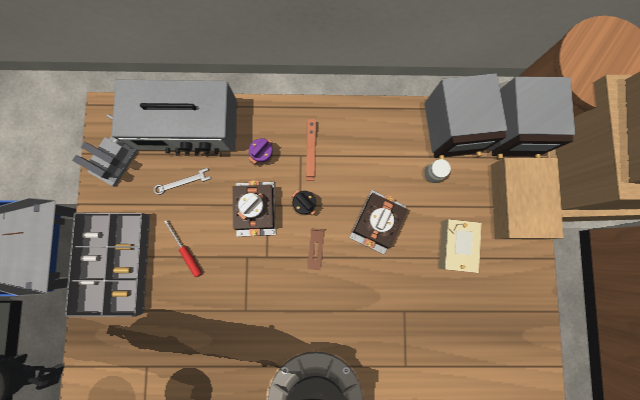

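View pics/scene1.png

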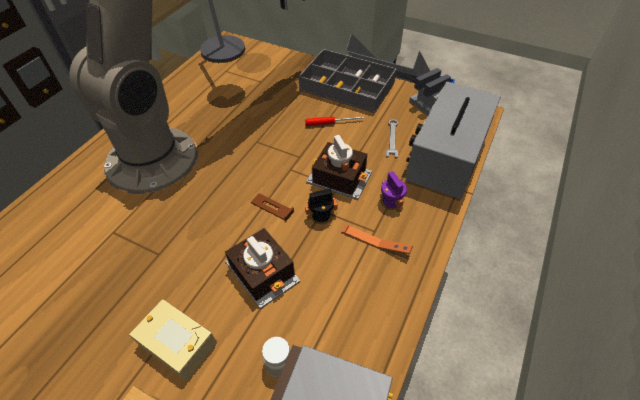

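```bash
python3 - <<'E'
from h import *
p=viewer.capture("top");q=viewer.capture("scene")
A=cv2.resize(p["img"][165:265,220:290],None,fx=5,fy=5,interpolation=2);B=cv2.resize(p["img"][165:265,340:420],None,fx=5,fy=5,interpolation=2)
cv2.imwrite("pics/t2.png",np.hstack([A,B])[:,:,::-1])
A=cv2.resize(q["img"][125:205,300:380],None,fx=5,fy=5,interpolation=2);B=cv2.resize(q["img"][225:305,220:300],None,fx=5,fy=5,interpolation=2)
cv2.imwrite("pics/s2.png",np.hstack([A,B])[:,:,::-1])
for u,v in [(252,206),(381,220)]: print(atz(p,u,v,120))
for u,v in [(340,153),(258,252)]: print(atz(q,u,v,120))
E
```

```text
[564.6872084  186.42480223 120.        ]
[ 527.08306856 -181.91657473  120.        ]
[578.36154068 176.97144925 120.        ]
[ 545.97091577 -202.88012025  120.        ]
```

View pics/t2.png

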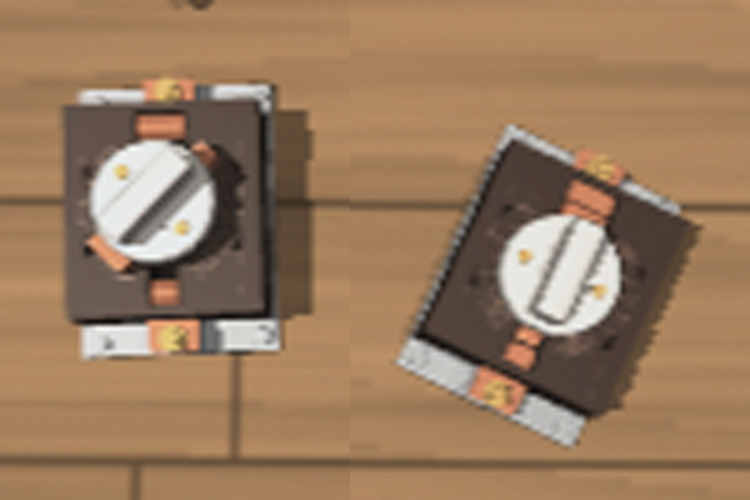

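View pics/s2.png

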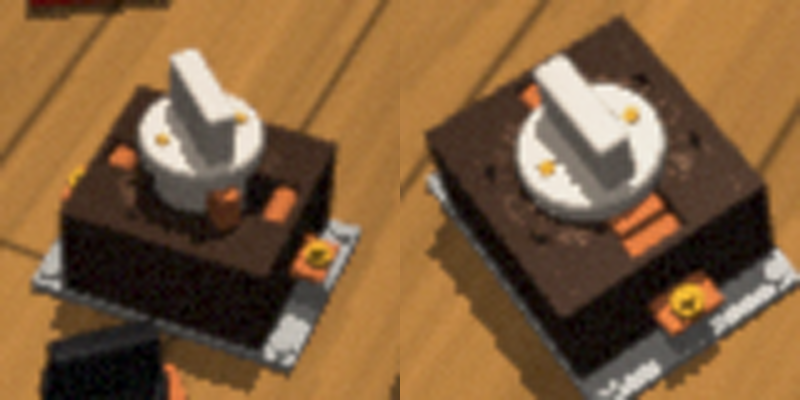

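```bash
r='-1 -0.006 -0.039 -0.028 0;-1 -0.006 -0.039 -0.028 0'; python3 -m jog '-1 -0.008 -0.039 -0.028 0;-1 -0.008 -0.039 -0.028 0;-1 -0.008 -0.039 -0.028 0;-1 -0.008 -0.039 -0.028 0;-1 -0.008 -0.039 -0.028 0'; python3 -m jog '-1 -0.008 -0.039 -0.028 0;-1 -0.008 -0.039 -0.028 0;-1 -0.008 -0.039 -0.028 0;-1 -0.008 -0.039 -0.028 0;-1 0 0 0 0'
python3 - <<'E'
from h import *
s=arm.get_state();p=viewer.capture("wrist");print(p["hand_eye"]);save(p,"w1")
Rt=R.from_quat(s["eef_rot"]).as_matrix();print(s["time_s"],s["tcp_pos"],Rt.T@(np.array([565,183,300])-s["tcp_pos"]),s["joint_positions"])
E
```

```text
time_s: 0.9
tcp_pos: [325.0, 466.5, 261.4]
eef_rot: [-0.432, 0.56, 0.432, 0.56]
wrist_force: [1.0, 0.2, 0.7]
grip_width: 85.0
time_s: 1.4
tcp_pos: [451.0, 314.8, 294.4]
eef_rot: [-0.43, 0.561, 0.429, 0.562]
wrist_force: [-1.2, 0.2, 0.3]
grip_width: 85.4
[[-1.11375455e-03 -3.19651243e-01  9.47534613e-01 -1.53612348e+02]
 [ 6.60349141e-04 -9.47535229e-01 -3.19650675e-01  8.17437758e+01]
 [ 9.99999162e-01  2.69691274e-04  1.26640310e-03 -6.10187207e-01]
 [ 0.00000000e+00  0.00000000e+00  0.00000000e+00  1.00000000e+00]]
1.4 [451.02688969 314.81123603 294.44996458] [  -5.28262637 -144.46274236  -97.45503906] [-0.97768388  0.15739744  0.28458896  1.81256031 -0.046071    1.17602455
  0.62769835]
```

View pics/w1.png

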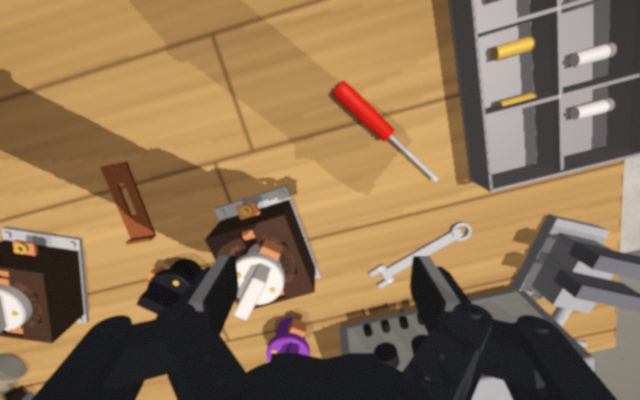

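```bash
python3 -m jog '-1 0 -0.036 -0.024 0;-1 0 -0.036 -0.024 0;-1 0 -0.036 -0.024 0;-1 0 -0.036 -0.024 0;-1 0 0 0 0'
python3 - <<'E'
from h import *
s=arm.get_state();p=viewer.capture("wrist");wristify(p,s);save(p,"w2")
Rt=R.from_quat(s["eef_rot"]).as_matrix();print(s["time_s"],s["tcp_pos"],s["joint_positions"])
A=p["img"]; print(p["shot"])
print(proj(p,[565,183,112]))
for nm in ["carrier","fuse_base"]:
  for r in models.regions_of(p,nm): print(nm,r["confidence"],r["rect"])
E
```

```text
time_s: 1.95
tcp_pos: [564.3, 186.6, 292.8]
eef_rot: [-0.431, 0.561, 0.43, 0.561]
wrist_force: [0.2, 0.8, 0.2]
grip_width: 85.3
1.95 [564.2898502  186.56758474 292.78780886] [-0.75269523  0.24515463  0.39446989  1.72429321 -0.09839382  1.19166833
  0.97681205]
6
[321.29862521 172.48950853]
carrier 0.98 [0.0, 179.9, 67.9, 252.3]
carrier 0.88 [299.1, 132.2, 360.1, 211.6]
carrier 0.83 [322.9, 245.7, 372.3, 316.5]
carrier 0.76 [189.3, 176.2, 257.8, 229.2]
carrier 0.52 [268.9, 87.7, 387.0, 220.8]
fuse_base 0.92 [269.2, 90.5, 386.4, 224.7]
fuse_base 0.7 [142.9, 55.5, 202.4, 154.1]
```

View pics/w2.png

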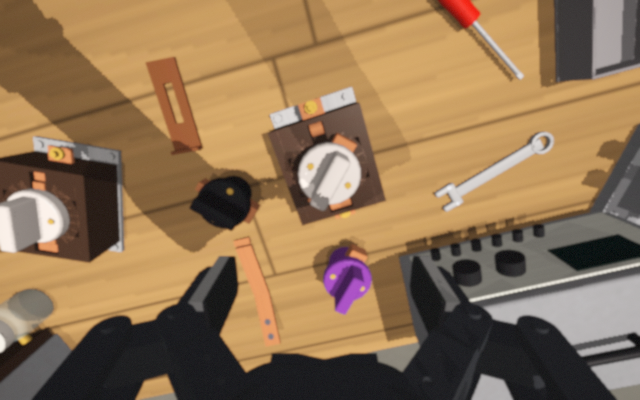

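```bash
python3 - <<'E'
from h import *
s=arm.get_state();p=viewer.capture("wrist");wristify(p,s);save(p,"w3",(260,80,395,230),4)
E
```

```text
(no output)
```

View pics/w3.png

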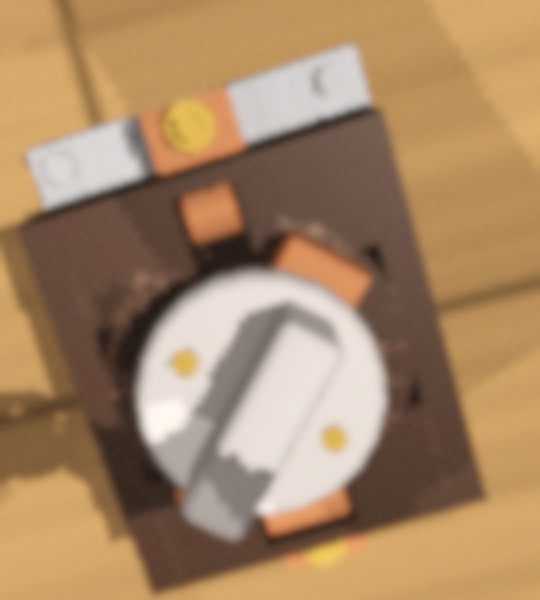

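```bash
cat > fit.py <<'E'
from h import *
def shapes(bx,by,byaw,cyaw,lift=50,cx=None,cy=None):
    cx=bx if cx is None else cx; cy=by if cy is None else cy
    def T(pts,x,y,a):
        pts=np.array(pts,float);c,s=np.cos(a),np.sin(a)
        return np.c_[x+c*pts[:,0]-s*pts[:,1],y+s*pts[:,0]+c*pts[:,1],pts[:,2]]
    rect=lambda x0,x1,y0,y1,z:[[x0,y0,z],[x1,y0,z],[x1,y1,z],[x0,y1,z]]
    th=np.linspace(0,2*np.pi,49)
    L=lift
    b=[rect(-64,64,-58,58,74),rect(-84,84,-60,60,3),rect(0,44,-15.5,15.5,74),rect(-44,0,-9.5,9.5,74)]
    c=[np.c_[36*np.cos(th),36*np.sin(th),0*th+L+62],rect(-30,30,-9,9,L+98),rect(-30,30,-9,9,L+62),rect(26,44,-13,13,L+48),rect(-44,-26,-7,7,L+48),rect(26,44,-13,13,L+24)]
    return [T(q,bx,by,byaw) for q in b],[T(q,cx,cy,cyaw) for q in c]
def overlay(p,par,crop,k,name):
    l,t,r,b=crop;im=cv2.resize(p["img"][t:b,l:r,::-1],None,fx=k,fy=k,interpolation=2)
    B,C=shapes(*par)
    for S,col in ((B,(0,255,0)),(C,(255,0,0))):
        for q in S:
            uv=np.array([(proj(p,X)-[l,t]+.5)*k for X in q]).round().astype(int)
            cv2.polylines(im,[uv.reshape(-1,1,2)],True,col,1)
    cv2.imwrite("pics/"+name+".png",im)
E
python3 - <<'E'
from fit import *
s=arm.get_state();p=viewer.capture("wrist");wristify(p,s);q=viewer.capture("top")
par=(565,183,0.0,2.3)
overlay(p,par,(255,70,400,235),3.6,"o1"); overlay(q,par,(215,160,295,250),6,"o2")
E
```

```text
(no output)
```

View pics/o1.png

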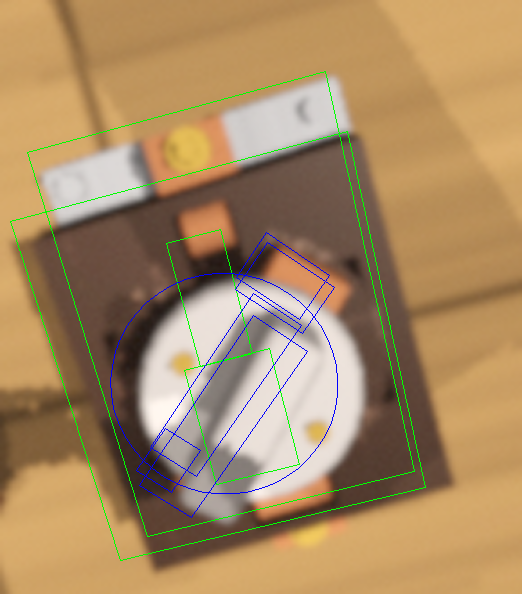

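View pics/o2.png

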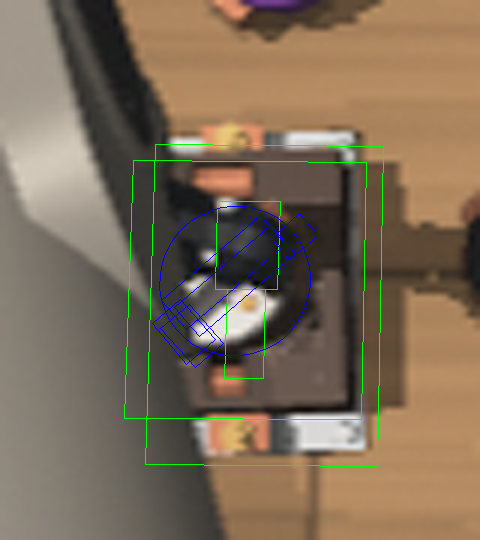

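```bash
cat > solve.py <<'E'
from fit import *
from scipy.optimize import least_squares
s=arm.get_state();p=viewer.capture("wrist");wristify(p,s);q=viewer.capture("top")
w=lambda u,v:(u/3.6+255-.5,v/3.6+70-.5); t=lambda u,v:(u/5+220-.5,v/5+165-.5)
rim=[(-64,58),(-64,-58),(64,58),(64,-58)]
obsw=[w(358,132),w(10,240),w(452,485),w(155,572)]
obst=[t(68,320),t(265,313),t(65,107),t(265,98)]
def pos(v,x,y,z): c,s_=np.cos(v[2]),np.sin(v[2]); return [v[0]+c*x-s_*y,v[1]+s_*x+c*y,z]
for nm,cam,obs in (("wrist",p,obsw),("top",q,obst)):
    f=lambda v:np.ravel([proj(cam,pos(v,x,y,74))-o for (x,y),o in zip(rim,obs)])
    r=least_squares(f,[565,183,0]);print(nm,"base",r.x.round(3),r.fun.round(1))
print("cap wrist",atz(p,*w(252,383),112),"cap top",atz(q,*t(153,201),112))
a,b=atz(p,*w(312,268),98),atz(p,*w(312,268),98)
for nm,e in (("key edge",[atz(p,*w(268,245),98),atz(p,*w(350,288),98)]),("wingtop",[atz(p,*w(283,323),148),atz(p,*w(190,505),148)])):
    d=e[1]-e[0];print(nm,np.linalg.norm(d),np.arctan2(d[1],d[0]))
e=[atz(q,*t(108,252),90),atz(q,*t(205,153),90)];d=e[0]-e[1];print("top keys",np.linalg.norm(d),np.arctan2(d[1],d[0]))
E
python3 solve.py
```

```text
wrist base [5.69108e+02 1.88451e+02 6.10000e-02] [-1.7 -0.   3.5  0.7 -0.4 -1.  -1.4 -0.1]
top base [5.69136e+02 1.91477e+02 4.10000e-02] [ 0.1  0.   0.2  0.1  0.4 -0.3 -0.7  0.2]
cap wrist [566.06434301 191.92498686 112.        ] cap top [569.3032883  193.20021312 112.        ]
key edge 29.712709960861577 0.8404027584865047
wingtop 60.331411205612 -0.7124968653103562
top keys 80.40942039574809 2.389500726507346
```

```bash
python3 - <<'E'
from fit import *
s=arm.get_state();p=viewer.capture("wrist");wristify(p,s);q=viewer.capture("scene")
par=(569,191,0.045,2.40)
overlay(p,par,(255,70,400,235),3.6,"o3"); overlay(q,par,(295,115,385,205),6,"o4")
E
```

```text
(no output)
```

View pics/o3.png

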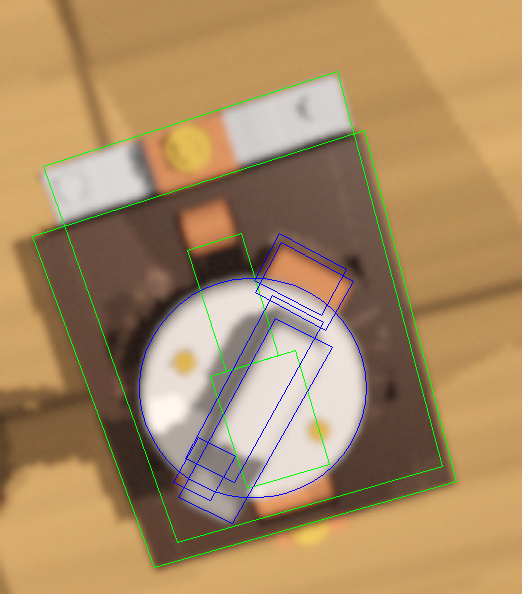

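View pics/o4.png

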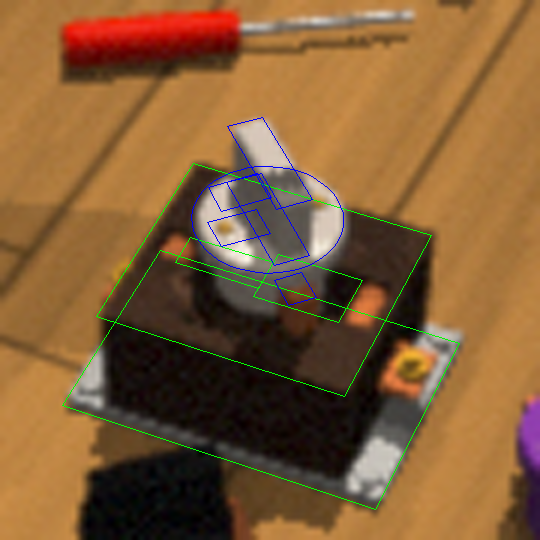

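```bash
python3 -m jog '-1 0 -0.003 0.006 0;-1 0.02 0 0 0.12;-1 0.02 0 0 0.12;-1 0.02 0 0 0.12;-1 0.02 0 0 0.12' 30; python3 -m jog '-1 0 0 0 0'
python3 - <<'E'
from fit import *
s=arm.get_state();p=viewer.capture("wrist");wristify(p,s);
Rt=R.from_quat(s["eef_rot"]).as_matrix();print(Rt.round(3),np.arctan2(Rt[1,2],Rt[0,2]))
Y=Rt.T@(np.array([568.5,191.5,140])-s["tcp_pos"]);print(Y)
overlay(p,(569,191,.045,2.4),(200,60,420,240),3.3,"o5")
E
```

```text
time_s: 2.95
tcp_pos: [566.3, 196.6, 212.2]
eef_rot: [-0.285, 0.647, 0.285, 0.647]
wrist_force: [0.3, 0.2, 0.1]
grip_width: 85.5
time_s: 3.05
tcp_pos: [565.0, 196.2, 210.6]
eef_rot: [-0.286, 0.648, 0.286, 0.645]
wrist_force: [-0.7, -0.2, 0.6]
grip_width: 85.5
[[-0.003 -0.74   0.672]
 [-0.002  0.672  0.74 ]
 [-1.     0.001 -0.004]] 0.833259300786027
[70.56772578 -5.8861936  -0.86289591]
```

View pics/o5.png

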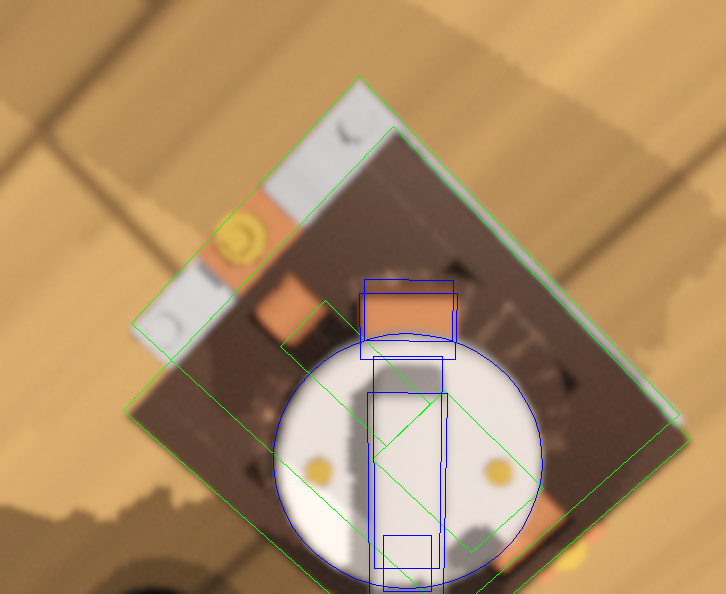

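```bash
python3 -m jog '-1 0 -0.006 -0.001 0;-1 0.025 0 0 0;-1 0.025 0 0 0;-1 0.018 0 0 0;-1 0 0 0 0' 30; python3 -m jog '-0.3 0 0 0 0;0.2 0 0 0 0;1 0 0 0 0;1 0 0 0 0;1 0 0 0 0' 30;python3 -c "
from h import *
s=arm.get_state();print(s['tcp_pos'],s['wrist_force'],s['wrist_torque'],s['grip_width'],s['time_s'])
p=viewer.capture('wrist');save(p,'w6')"
```

```text
time_s: 3.6
tcp_pos: [569.5, 190.8, 144.0]
eef_rot: [-0.287, 0.647, 0.287, 0.645]
wrist_force: [-0.0, 0.5, 0.2]
grip_width: 85.5
time_s: 4.1
tcp_pos: [569.9, 191.5, 145.3]
eef_rot: [-0.287, 0.646, 0.287, 0.647]
wrist_force: [0.3, 0.6, 0.0]
grip_width: 12.5
[569.94697401 191.45267836 145.33603635] [0.30625434 0.58612519 0.02131646] [-0.02868001 -0.05494263  0.03737785] 12.498405055109702 4.1
```

View pics/w6.png

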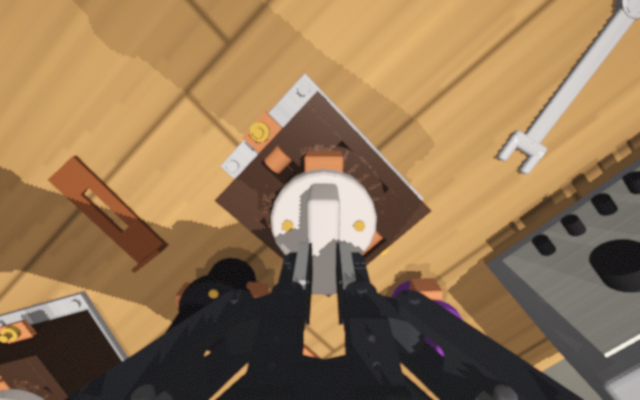

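```bash
python3 -m jog '1 0 0 0 0;1 0 0 0 0' 30;python3 -c "
from h import *
s=arm.get_state();print(s['tcp_pos'],s['wrist_force'],s['wrist_torque'],s['grip_width'],s['time_s'])
p=viewer.capture('wrist');save(p,'w7',(220,160,420,330),4)
p=viewer.capture('scene');save(p,'s7',(280,90,400,210),5)"
```

```text
time_s: 4.35
tcp_pos: [569.8, 191.4, 144.9]
eef_rot: [-0.287, 0.646, 0.287, 0.646]
wrist_force: [0.2, -0.3, -0.3]
grip_width: -0.0
[569.81517307 191.36080718 144.93320427] [ 0.24051616 -0.25947792 -0.3280439 ] [-0.0626392  -0.05480038  0.06207571] -0.016053189071385962 4.35
```

View pics/w7.png

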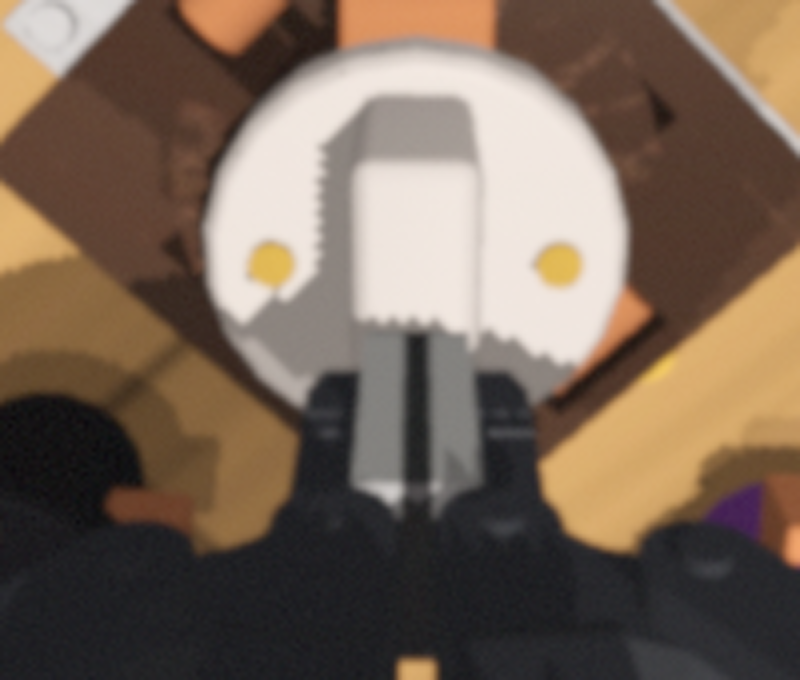

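View pics/s7.png

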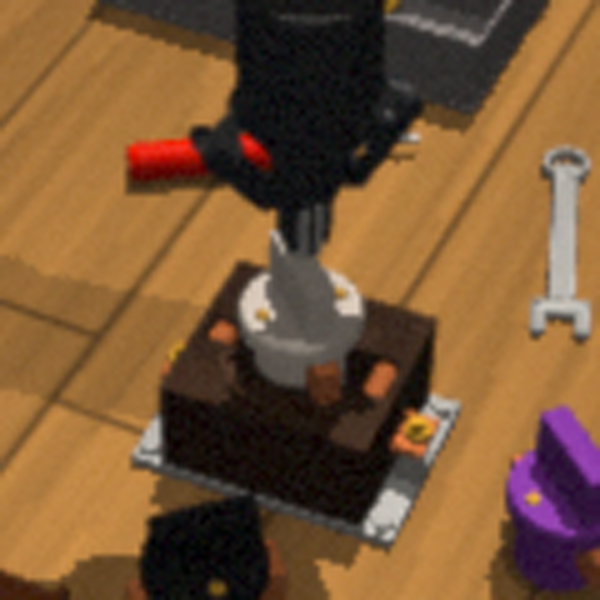

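```bash
python3 -c "
from fit import *
s=arm.get_state();p=viewer.capture('wrist');wristify(p,s);q=viewer.capture('scene')
t=np.array(s['tcp_pos']);print(t)
for d in (0,19,-20): print(d,proj(p,t-[0,0,d]),proj(q,t-[0,0,d]))
overlay(p,(569,191,.045,2.4),(220,160,420,330),4,'o8');overlay(q,(569,191,.045,2.4),(280,90,400,210),5,'o9')
"
```

```text
[569.79852408 191.35295036 144.89489789]
0 [324.11556355 246.97879006] [339.62398456 142.34970577]
19 [324.02977238 232.5958455 ] [339.46526569 147.32596931]
-20 [324.22774111 265.78542874] [339.79539055 136.97566676]
```

View pics/o8.png

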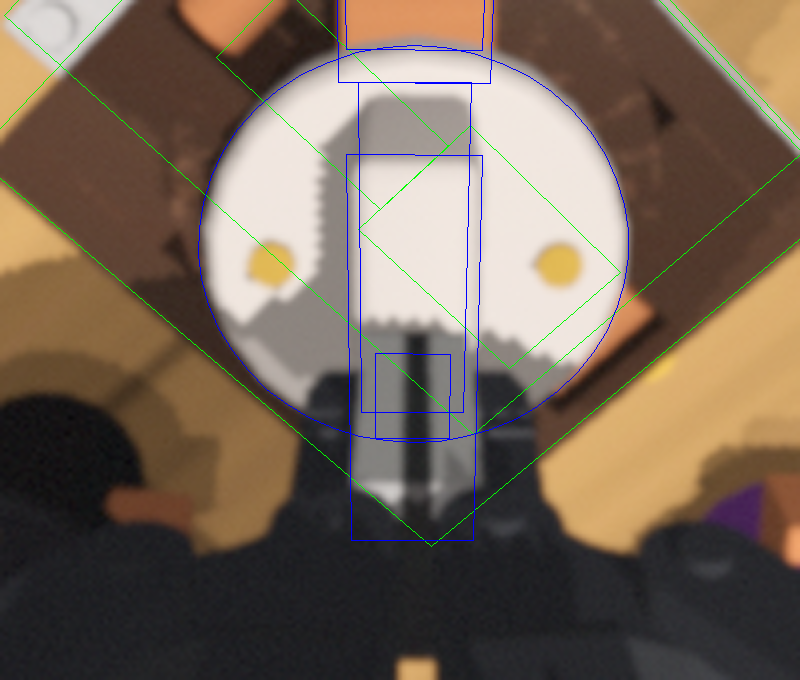

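View pics/o9.png

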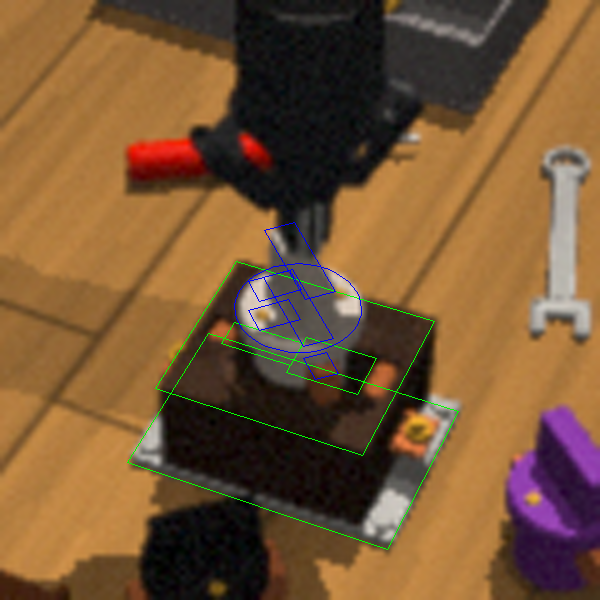

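```bash
python3 -m jog '-0.2 0 0 0 0;-0.2 0 0 0 0;-0.2 0 0 0 0;-0.2 0 0 0 0' 30;python3 -c "
from fit import *
s=arm.get_state();print(s['tcp_pos'],s['wrist_force'],s['grip_width'],s['time_s'])
p=viewer.capture('wrist');save(p,'w10',(200,160,440,330),3.3)
p=viewer.capture('scene');save(p,'s10',(300,90,380,170),7)"
```

```text
time_s: 4.95
tcp_pos: [569.8, 191.3, 144.9]
eef_rot: [-0.287, 0.646, 0.287, 0.646]
wrist_force: [0.6, -0.5, -0.4]
grip_width: 51.2
[569.79195502 191.33882985 144.88926105] [ 0.62952821 -0.51947167 -0.36844123] 51.19698488689502 4.95
```

View pics/w10.png

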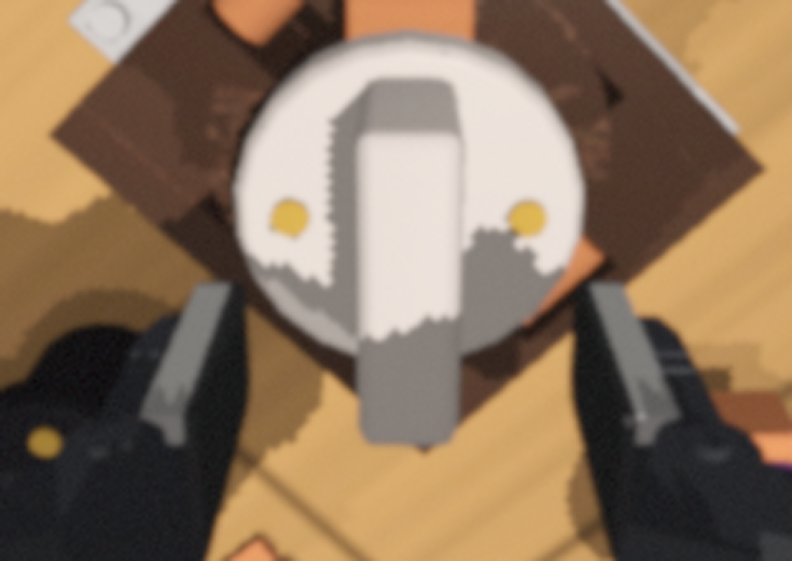

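View pics/s10.png

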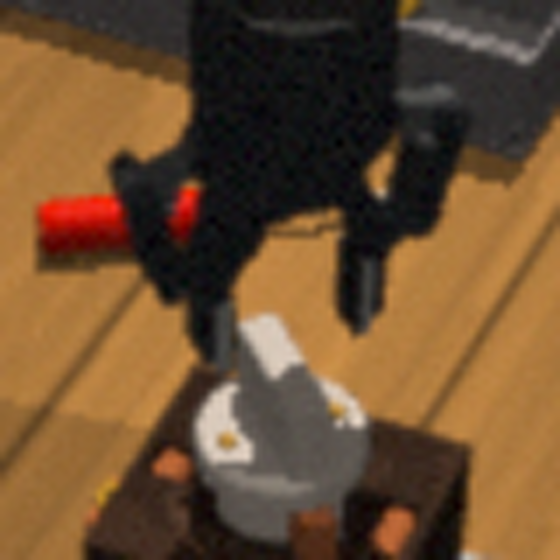

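```bash
python3 -m jog '-0.2 0.012 0 0 0;-0.2 0 0 0 0' 30;python3 -c "
from fit import *
s=arm.get_state();print(s['tcp_pos'],s['wrist_force'],s['grip_width'],s['time_s'])
p=viewer.capture('wrist');save(p,'w11',(200,160,440,330),3.3)
p=viewer.capture('scene');save(p,'s11',(300,90,380,170),7)"
```

```text
time_s: 5.25
tcp_pos: [568.9, 191.1, 131.2]
eef_rot: [-0.287, 0.647, 0.287, 0.646]
wrist_force: [-1.0, 0.5, -1.0]
grip_width: 51.1
[568.91256317 191.11839775 131.19318362] [-1.018154    0.46708302 -0.97193312] 51.08993547229428 5.25
```

View pics/w11.png

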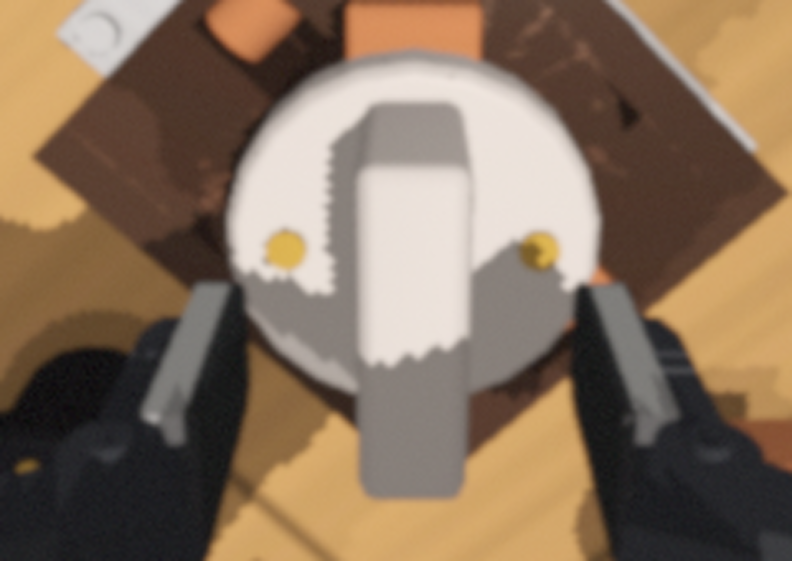

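View pics/s11.png

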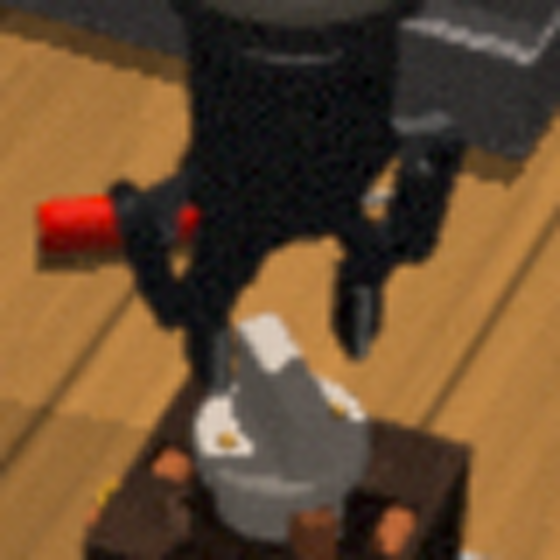

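```bash
python3 -c "
from fit import *
q=viewer.capture('scene')
for sg,o in((-1,(330.7,145.4)),(1,(351,141))):
  for g in (25.5,30):
   for z in (100,110,120,130,140): print(sg,g,z,proj(q,[568.9+sg*g*.672,191.1+sg*g*.74,z]).round(1),o)
s=arm.get_state();p=viewer.capture('wrist');wristify(p,s)
Rt=R.from_quat(s['eef_rot']).as_matrix();t=np.array(s['tcp_pos'])
for g in (25.5,30):
  for x in (19,10,0,-10): print(g,x,proj(p,t+Rt@[x,0,-g]).round(1),proj(p,t+Rt@[x,11,-g]).round(1))
"
```

```text
-1 25.5 100 [330.7 156.2] (330.7, 145.4)
-1 25.5 110 [330.7 153.7] (330.7, 145.4)
-1 25.5 120 [330.7 151.1] (330.7, 145.4)
-1 25.5 130 [330.8 148.6] (330.7, 145.4)
-1 25.5 140 [330.8 145.9] (330.7, 145.4)
-1 30 100 [329.2 156.6] (330.7, 145.4)
-1 30 110 [329.2 154.1] (330.7, 145.4)
-1 30 120 [329.2 151.5] (330.7, 145.4)
-1 30 130 [329.3 149. ] (330.7, 145.4)
-1 30 140 [329.3 146.4] (330.7, 145.4)
1 25.5 100 [347.1 151.6] (351, 141)
1 25.5 110 [347.2 149.1] (351, 141)
1 25.5 120 [347.4 146.5] (351, 141)
1 25.5 130 [347.5 143.9] (351, 141)
1 25.5 140 [347.6 141.3] (351, 141)
1 30 100 [348.5 151.2] (351, 141)
1 30 110 [348.7 148.6] (351, 141)
1 30 120 [348.8 146.1] (351, 141)
1 30 130 [349.  143.5] (351, 141)
1 30 140 [349.1 140.9] (351, 141)
25.5 19 [283.4 232.6] [282.6 216.3]
25.5 10 [281.5 239.1] [280.7 222.1]
25.5 0 [279.2 247. ] [278.3 229.3]
25.5 -10 [276.6 255.8] [275.6 237.3]
30 19 [276.2 232.6] [275.3 216.3]
30 10 [274.  239.1] [273.  222.1]
30 0 [271.3 247. ] [270.2 229.3]
30 -10 [268.2 255.9] [267.  237.3]
```

```bash
python3 -m jog '-0.2 0.013 0 0 0;0.2 0 0 0 0;1 0 0 0 0;1 0 0 0 0;1 0 0 0 0' 30;python3 -m jog '1 0 0 0 0' ;python3 -c "
from fit import *
s=arm.get_state();print(s['tcp_pos'],s['wrist_force'],s['wrist_torque'],s['grip_width'],s['time_s'])
p=viewer.capture('wrist');save(p,'w12',(200,160,440,330),3.3)
p=viewer.capture('scene');save(p,'s12',(300,90,380,170),7)"
```

```text
time_s: 5.95
tcp_pos: [569.6, 191.3, 119.8]
eef_rot: [-0.287, 0.647, 0.287, 0.646]
wrist_force: [0.2, 0.1, -4.6]
grip_width: 17.5
time_s: 6.05
tcp_pos: [569.6, 191.3, 119.8]
eef_rot: [-0.287, 0.647, 0.287, 0.646]
wrist_force: [0.5, -0.1, -5.1]
grip_width: 17.5
[569.62529504 191.27661075 119.81452309] [ 0.46710289 -0.14142724 -5.07919981] [ 0.03438716 -0.0152223   0.00818704] 17.450365999693386 6.05
```

View pics/w12.png

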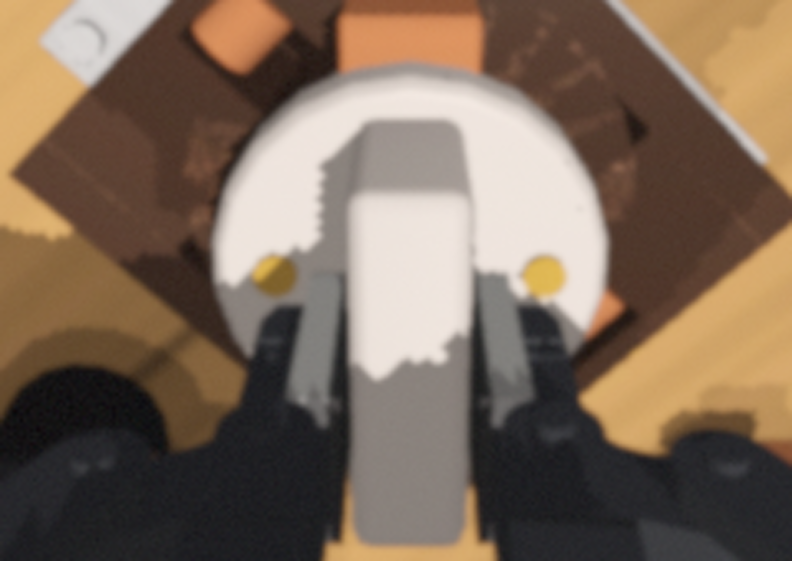

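View pics/s12.png

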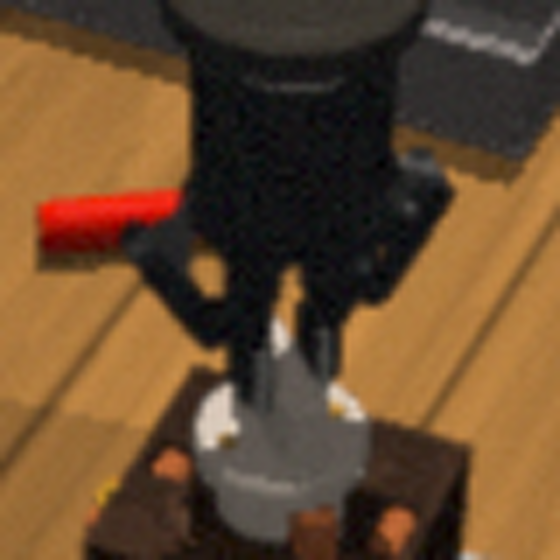

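```bash
python3 -m jog '1 0.002 0 0 0;1 0 0 0 0' 40;python3 -m jog '1 0 0 0 0.1;1 0 0 0 0'
```

```text
time_s: 6.35
tcp_pos: [570.2, 191.8, 119.6]
eef_rot: [-0.286, 0.646, 0.287, 0.647]
wrist_force: [-8.6, -1.5, 24.7]
grip_width: 17.1
time_s: 6.55
tcp_pos: [571.0, 191.9, 119.6]
eef_rot: [-0.253, 0.659, 0.253, 0.661]
wrist_force: [-2.9, -0.7, 17.9]
grip_width: 17.3
```

```bash
python3 -m jog '1 -0.0006 0 0 0.13;1 0 0 0 0.13;1 0 0 0 0.13' ;python3 -m jog '1 0 0 0 0.13;1 0 0 0 0.13;1 0 0 0 0.13;1 0 0 0 0'
```

```text
time_s: 6.85
tcp_pos: [570.9, 191.8, 119.7]
eef_rot: [-0.119, 0.696, 0.12, 0.698]
wrist_force: [-0.5, -0.2, 6.8]
grip_width: 16.9
time_s: 7.25
tcp_pos: [571.0, 191.9, 119.7]
eef_rot: [0.018, 0.706, -0.017, 0.708]
wrist_force: [-0.4, 0.1, 10.1]
grip_width: 16.9
```

```bash
python3 -m jog '1 0 0 0 0.13;1 0 0 0 0.13;1 0 0 0 0.13;1 0 0 0 0.13' ;python3 -m jog '1 0 0 0 0.13;1 0 0 0 0.13;1 0 0 0 0.13;1 0 0 0 0.13;1 0 0 0 0'
python3 - <<'E'
from fit import *
s=arm.get_state();p=viewer.capture("wrist");wristify(p,s);q=viewer.capture("scene")
Rt=R.from_quat(s["eef_rot"]).as_matrix();a=np.arctan2(Rt[1,2],Rt[0,2]);print(s["time_s"],s["tcp_pos"],a,"carrier yaw",a+np.pi/2, s["joint_positions"][6])
save(p,"w13",(160,80,480,330),2.4);save(q,"s13",(290,100,390,200),6)
E
```

```text
time_s: 7.65
tcp_pos: [571.0, 191.8, 119.7]
eef_rot: [0.199, 0.678, -0.198, 0.679]
wrist_force: [0.9, 0.6, 7.1]
grip_width: 17.0
time_s: 8.15
tcp_pos: [571.0, 191.7, 119.6]
eef_rot: [0.367, 0.604, -0.366, 0.605]
wrist_force: [-0.9, 0.6, 11.8]
grip_width: 16.8
8.15 [571.00576296 191.71052132 119.64183672] -1.0897562244304004 carrier yaw 0.4810401023644961 -0.9999345430192598
```

View pics/w13.png

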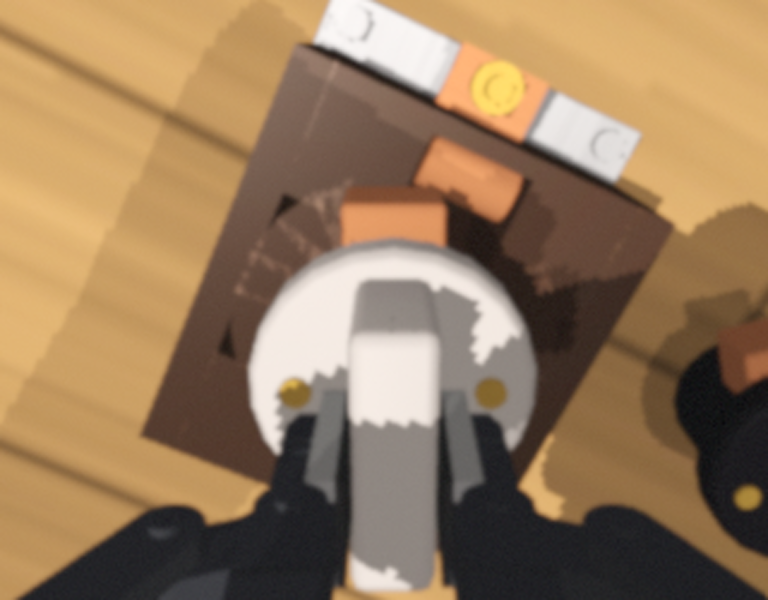

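View pics/s13.png

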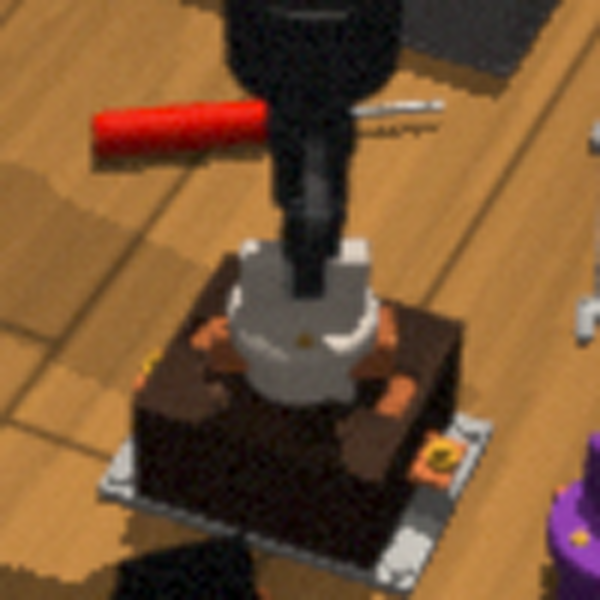

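```bash
python3 -m jog '1 0 0 0 0.11;1 0 0 0 0.11;1 0 0 0 0.1;1 0 0 0 0' ;for i in 1 2; do python3 -m jog '1 0 0 0 0.03;1 0 0 0 0'; done
```

```text
time_s: 8.65
tcp_pos: [570.5, 191.6, 119.3]
eef_rot: [0.458, 0.539, -0.457, 0.539]
wrist_force: [-1.9, -1.4, 10.4]
grip_width: 16.5
time_s: 8.85
tcp_pos: [570.2, 191.6, 119.1]
eef_rot: [0.465, 0.533, -0.465, 0.533]
wrist_force: [-2.8, -0.7, 7.6]
grip_width: 17.0
time_s: 9.05
tcp_pos: [570.1, 191.6, 118.9]
eef_rot: [0.473, 0.526, -0.473, 0.526]
wrist_force: [-1.5, -0.3, 3.3]
grip_width: 17.1
```

```bash
python3 -m jog '1 0.0003 0 0 0.03;1 0 0 0 0' ; python3 -m jog '1 0.0003 0 0 0.03;1 0 0 0 0'; python3 -m jog '1 0.0005 0 0 0;1 0 0 0 0'
```

```text
time_s: 9.25
tcp_pos: [569.6, 191.4, 117.9]
eef_rot: [0.481, 0.518, -0.481, 0.518]
wrist_force: [0.6, 0.6, -5.4]
grip_width: 16.8
time_s: 9.45
tcp_pos: [569.6, 191.3, 117.6]
eef_rot: [0.489, 0.511, -0.489, 0.511]
wrist_force: [0.8, 0.3, -4.6]
grip_width: 17.1
time_s: 9.65
tcp_pos: [569.7, 191.3, 117.3]
eef_rot: [0.488, 0.511, -0.488, 0.511]
wrist_force: [0.3, 0.1, -5.3]
grip_width: 16.6
```

```bash
for i in 1 2; do python3 -m jog '1 0.0015 0 0 0;1 0.0015 0 0 0;1 0 0 0 0'; done
```

```text
time_s: 9.95
tcp_pos: [570.0, 191.4, 114.4]
eef_rot: [0.489, 0.511, -0.488, 0.511]
wrist_force: [0.7, 0.2, -3.1]
grip_width: 16.9
time_s: 10.25
tcp_pos: [569.9, 191.3, 111.4]
eef_rot: [0.489, 0.511, -0.488, 0.511]
wrist_force: [0.2, -0.5, 0.7]
grip_width: 17.1
```

```bash
for i in 1 ; do python3 -m jog '1 0.002 0 0 0;1 0.002 0 0 0;1 0 0 0 0'; done
```

```text
time_s: 10.55
tcp_pos: [569.6, 191.3, 107.0]
eef_rot: [0.488, 0.511, -0.489, 0.511]
wrist_force: [2.4, 0.0, -4.6]
grip_width: 16.7
```

```bash
for i in 1 2 ; do python3 -m jog '1 0.002 0 0 0;1 0.002 0 0 0;1 0 0 0 0'; done
```

```text
time_s: 10.85
tcp_pos: [569.6, 191.3, 103.0]
eef_rot: [0.488, 0.511, -0.489, 0.511]
wrist_force: [1.8, 0.6, -5.5]
grip_width: 17.0
time_s: 11.15
tcp_pos: [569.6, 191.3, 99.1]
eef_rot: [0.488, 0.511, -0.489, 0.511]
wrist_force: [2.4, 1.2, -5.5]
grip_width: 16.9
```

```bash
for i in 1 2 ; do python3 -m jog '1 0.0012 0 0 0;1 0 0 0 0'; done
```

```text
time_s: 11.35
tcp_pos: [569.7, 191.3, 98.1]
eef_rot: [0.488, 0.511, -0.489, 0.511]
wrist_force: [0.9, -0.2, -2.5]
grip_width: 17.0
time_s: 11.55
tcp_pos: [569.8, 191.4, 96.9]
eef_rot: [0.488, 0.511, -0.488, 0.511]
wrist_force: [2.2, 0.8, -1.7]
grip_width: 17.0
```

```bash
for i in 1 2 ; do python3 -m jog '1 0.0008 0 0 0;1 0 0 0 0'; done
```

```text
time_s: 11.75
tcp_pos: [569.8, 191.3, 96.2]
eef_rot: [0.488, 0.511, -0.488, 0.511]
wrist_force: [2.1, 0.2, -1.6]
grip_width: 17.2
time_s: 11.95
tcp_pos: [569.9, 191.5, 95.7]
eef_rot: [0.489, 0.511, -0.488, 0.511]
wrist_force: [-0.7, 1.2, 6.9]
grip_width: 17.4
```

```bash
python3 -m jog '1 0.0006 0 0 0;1 0 0 0 0'; python3 - <<'E'
from fit import *
s=arm.get_state();p=viewer.capture("wrist");wristify(p,s);q=viewer.capture("scene")
print(s['tcp_pos'],s['wrist_force'])
save(p,"w14",(160,80,480,330),2.4);overlay(q,(569,191,.045,.045,26),(290,100,390,200),6,"s14")
E
```

```text
time_s: 12.15
tcp_pos: [570.0, 191.6, 95.7]
eef_rot: [0.489, 0.512, -0.488, 0.511]
wrist_force: [-5.4, 1.0, 18.9]
grip_width: 17.1
[569.9517083  191.55185771  95.66468051] [-5.36062516  0.98142113 18.92933418]
```

View pics/w14.png

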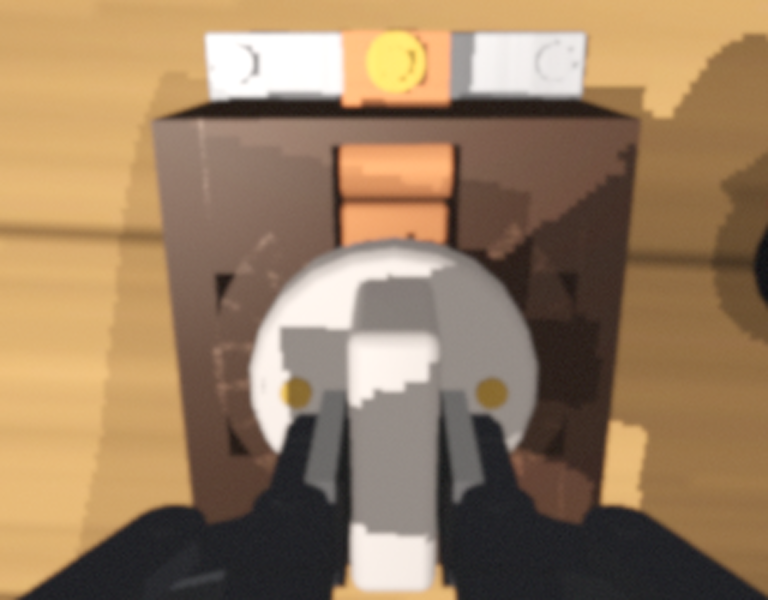

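View pics/s14.png

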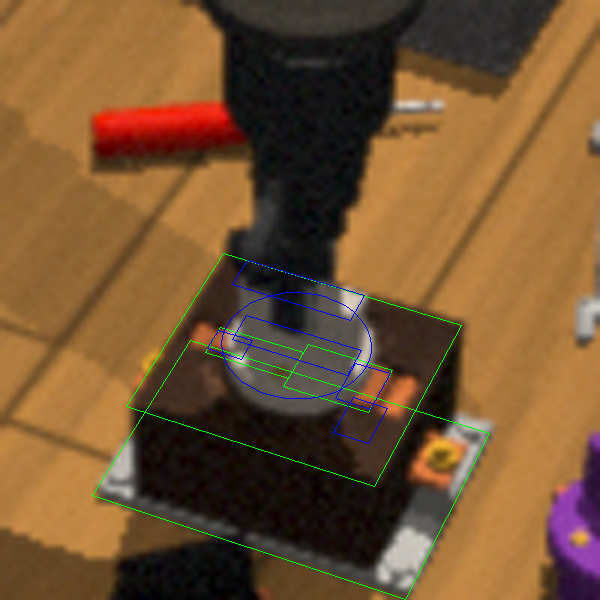

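```bash
python3 -m jog '1 -0.0008 0 0 0;0.1 0 0 0 0;-0.2 0 0 0 0;-0.2 0 0 0 0;-0.2 0 0 0 0'; python3 -m jog '-0.2 -0.01 0 0 0;-0.2 -0.03 0 0 0;-0.2 -0.04 0 0 0;-0.2 -0.04 0 0 0;-0.2 0 0 0 0'; python3 - <<'E'
from fit import *
s=arm.get_state();p=viewer.capture("wrist");wristify(p,s);q=viewer.capture("scene")
print(s['tcp_pos'],s['wrist_force'])
overlay(p,(569.5,191,.045,.045,26),(160,80,480,330),2.4,"w15");save(q,"s15",(200,100,420,300),3.5)
E
```

```text
time_s: 12.75
tcp_pos: [569.7, 191.3, 95.5]
eef_rot: [0.488, 0.511, -0.489, 0.511]
wrist_force: [-0.7, 1.0, -0.6]
grip_width: 51.2
time_s: 13.25
tcp_pos: [572.0, 191.2, 220.8]
eef_rot: [0.491, 0.51, -0.487, 0.512]
wrist_force: [0.8, -0.1, 0.3]
grip_width: 51.5
[572.02939049 191.17420436 220.82038993] [ 0.7636034  -0.08357581  0.25504373]
```

View pics/w15.png

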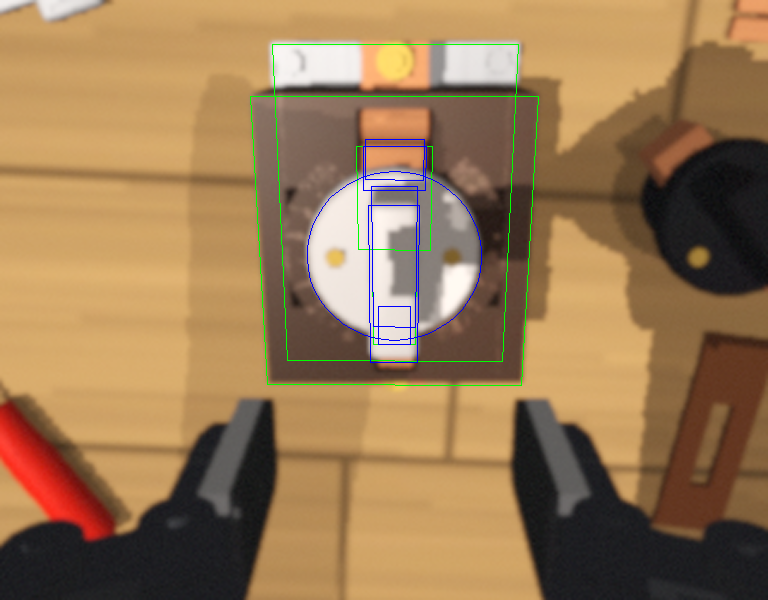

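View pics/s15.png

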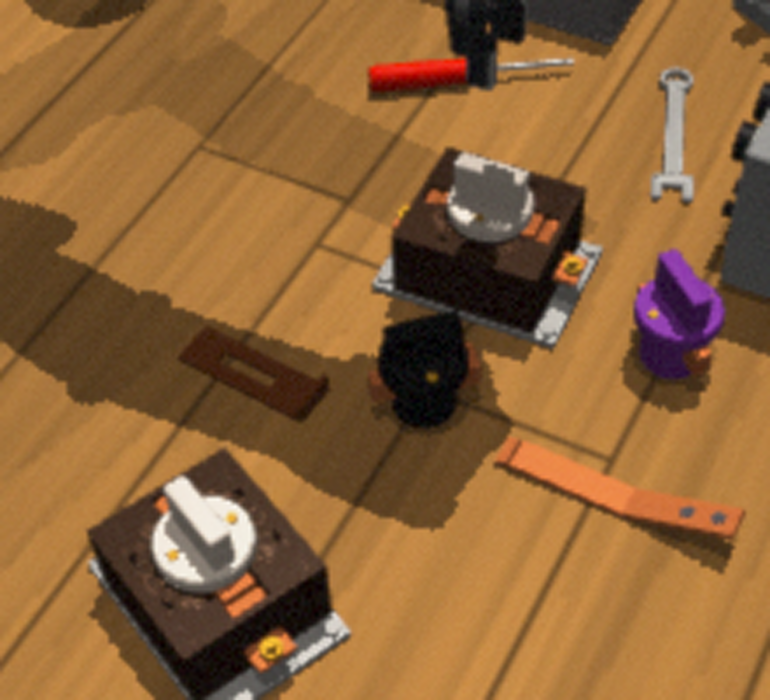

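The carrier is seated on the rim like its neighbour. The home-pose overlay matches the wrist view, and the gripper is clear.

```bash
python3 -c "
from station import job_done
print(job_done())"
```

```text
the job is handed in; nothing more can be done
None
```

The parked carrier is home in its base, seated on the rim like its neighbour. I let go of it and handed the job in at about 13.4 s.

**How it went:** I gripped the wing and turned it clockwise about 2.35 rad under roughly 7–12 N. The keys dropped at a yaw of about 0.05 rad. I then lowered it past the contacts and pressed it home with about 19 N.

**Last checks:**
- The tool came down 24 mm in all, as it should.
- The wrist and scene pictures show the wide key in the wide slot and the cap on the rim.
- The wrist force is about zero with the gripper clear.
- Nothing else on the bench looks moved in the last scene picture. I judged that by eye and did not measure it.

**What disagreed or went wrong:**
- **Angle:** in the images the carrier was turned about 2.36 rad anticlockwise, not 0.6–1.4. Clockwise was still the short way.
- **Fingertips:** they stood roughly 20–25 mm less far ahead than stated. My first close therefore shut just above the wing with no force reading, and I had to grip again lower.
- **Press force:** as I closed the grip, the wrist showed about 5 N of pull, so the carrier's weight was briefly taken up, but it was not lifted out. My first press then rose to about 25 N, above the light press asked for. I turned 0.1 rad at about 18–25 N before backing it off, still below the 40 N limit.

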